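# Teach the sprouter its draining angle

## Robot

A 6-joint arm with a two-finger parallel gripper is mounted at the origin on the work surface. World frame = base frame: x ahead of the robot, y to its left, z up, the work surface at z = 0. Lengths are in mm, angles in rad, forces in N, time in s.
With the tool pointing down it reaches from about 350 to 850 mm from the base axis. Payload 8.1 kg.
Tool frame: the origin (TCP) lies midway between the tips of the shut fingers; the grasp point (between the pads) lies 19 mm behind it; z points along the fingers, y is the line along which they close (so a half turn about z gives the same grasp; the last joint's range is limited). The gripper opens to 93 mm and grips with 3 to 60 N. Pads are 15 mm wide; open, the fingers measure 128 mm over their backs; the gripper's body (75 mm by 188 mm) begins 65 mm behind the grasp point.
Start: joints at [-1.377, 0.13, 1.488, -0, 1.523, -0.085], TCP at [165.142, -576.831, 218.635] pointing down, gripper open.
Joint ranges: [-2.96, 2.96], [-0.89, 2.26], [0.02, 2.5], [-1.34, 4.48], [0, 2.73], [-2.66, 2.66]. Speed limits (rad/s): [2.39, 2.39, 2.79, 3.14, 3.14, 3.14].

## Interface

Orientations are given as a unit quaternion [x, y, z, w].
In Python, from station import * gives the robot as it stands.
- The arm moves only by the shell command python3 -m jog 'ROWS' [OPENING] [FORCE]. ROWS is JSON, a list of rows, each an object of numbers: "dx", "dy", "dz": the shift along the world's x, y, z in cm; "wx", "wy", "wz": the turn, a rotation vector about the world's x, y, z in rad. In form: [{"dx": .., "dy": .., "dz": .., "wx": .., "wy": .., "wz": ..}, ...]. A call has exactly 5 rows; each row shifts and turns the commanded pose from where the row before left it; what a row does not reach is not made up. A row lasts 1/12 s, in which the tool goes at most 41.7 mm and 7.16 degrees, less where a joint would pass 70% of its speed; a pose out of reach is approached as far as the arm can. A call with a gripper value outside its range is refused whole. OPENING is the opening, from -1 (shut) to 1 (fully open), set as the call begins (- or left out, the last holds). The fingers move at their own pace and stop on an object; FORCE is the grip in N (left out, the last holds). Time passes only in rows, so rows that do not move let the fingers close, or fill a call up. It gives the time, the measured TCP pose, the force, the opening and the grip force at its end, in the units of the state.
- get_state(): the state, without advancing time (a new reading comes with each control period).
- grab_frame(name): name is "scene" or "top" or "wrist"; returns a dict with "color" (384x512x3 uint8, red, green, blue), "mtx" (3x3 intrinsics, pixels), "R" (3x3) and "t" (3): a world point X has camera coordinates R X + t; the wrist camera has in their place "tool_from_camera" (4x4, takes a point from camera to tool coordinates, whose origin is the TCP and whose axes are the flange's). Camera axes: x right, y down, z forward; pixel columns grow to the right and rows downward; lengths in mm; the calibration is good to about 2 mm. A picture is of the moment at which its call begins: read the wrist's pose just before it. There is no depth.
- close_job(): hands the job in; it is judged then, once.
The state is a dict: "t": time; "qpos": joint angles; "qd": joint speeds; "joint_efforts": joint torques, N m; "tool_pos": TCP position; "eef_rot": TCP orientation; "wrist_force": force on the tool from outside, world axes, zero at the start; "torque": the same for the moment, N m; "grip_width": finger opening in mm; "finger_force": force on a finger pad.
Only numpy, scipy, OpenCV 4.12 (cv2) and the standard library are available. Lean on these libraries where they do the work, as an engineer would, in place of code of your own. Each camera call takes 0.05 s, during which the arm holds its last target. There are 200 camera calls.

## Task

Teach the sprouting tub its draining angle: lift its orange knob to tip the tub until its orange pointer stands within the width of the red marker, and let go. With the tub left there, press the yellow button sunk in the controller fully down with the tip of the blue-handled pin (never at any other angle). At the end the pin hangs upright in its wooden stand again and the tub is back fully level; leave the red marker and everything else as they stand.

Things in the scene. Friction and masses are not known exactly. Their poses are not given: they have to be found in the camera images.
- rocker: fixed stand of the tub: dark base plate 170 x 235 mm with two aluminium posts. Origin on the table under the hinge; x points away from the tub's knob, y along the hinge line, z up. The hinge line runs along y, 100 mm above the origin. A white scale arc (outer radius 116 mm about the hinge) stands at y = +102 mm.
- tub: clear open tub 150 x 110 x 60 mm, green rim, orange knob. Origin on the hinge line, mid width; underside 20 mm below it, rim 41 mm above. Level (on its stop) its axes are the rocker's; lifting the knob tips it about its +y axis (z axis leans to the rocker's +x), 0 to 1.05 rad. The hinge is stiff (0.3 N m, some 3 N at the knob): the tub stays where it is left.
- knob (a point): centre of the orange knob: a disc 28 mm across and 18 mm thick, its axis along the hinge line (flat faces look to +-y; it may turn between the fingers). At (-125, 0, 20) mm in the tub's frame, so 120 mm above the table when the tub is level. A black arm 10 mm wide, 12 mm thick joins it to the tub.
- pointer_tip (a point): outer end of the tub's orange pointer, a 5 mm bar on the tub's +y side; at (0, 83, 122) mm in the tub's frame: straight up when the tub is level.
- marker: red marker clamped on the scale arc, a block 18 mm wide along the arc. Origin on the hinge line at the tub's origin, its axes are those that the tub has when the pointer is exactly at the marker's middle (set differently each time, tipped 0.40 to 0.87 rad). It can be pushed along: do not touch it.
- marker_mid (a point): where the pointer tip is when it stands exactly at the middle of the red marker; at (0, 83, 122) mm in the marker's frame.
- controller: fixed grey box 110 x 90 mm, 54 mm tall with a black top, a green display on its +x half. Origin under its centre. The button sits in a round well 17 mm across in the top at (-25, 0) mm, ringed by yellow dashes.
- button: yellow spring button 14 mm across at the bottom of the well; origin at the centre of its top face, 5.5 mm below the box's top (48.5 mm above the table) at rest. It goes down 4 mm, with 2 N at first and 4 N fully down. Fingers do not fit in.
- stand: fixed wooden stand 70 x 70 mm, 75 mm tall, open at front and back. Origin under its centre; a round hole 15 mm wide goes through its 8 mm top plate at the centre.
- pin: loose pin tool, about 60 g, upright in the stand's hole at the start. Origin at the centre of the underside of its steel collar (26 mm across, 4 mm thick), which rests on the stand's top, 75 mm above the table; z up along the pin. Above the collar a blue round handle, 14 mm across, from 4 to 54 mm above the origin; below it a steel pin 6 mm thick, 52 mm long.
- pin_tip (a point): the lower end of the pin, 52 mm below its origin.
- tape: bystander: blue tape measure, 62 x 34 x 58 mm; origin at its underside. Leave it alone.
- netcup: bystander: black plastic cup, 60 mm wide, 55 mm tall; origin at its underside. Leave it alone.
- jar: bystander: clear jar with green lid, 90 mm wide, 130 mm tall; origin at its underside. Leave it alone.
- feed: bystander: grey bottle with yellow label, 56 mm wide, 120 mm tall; origin at its underside. Leave it alone.
- brush: bystander: hand brush lying down; origin at its underside. Leave it alone.
There are look-alikes about, which are no part of the job. What is shaped like the controller but pink or purple is not meant.

How it is judged:
By the outcome, as a careful person would: the job done as asked, in the order asked, and still so for the second after the job is handed in, with the robot touching nothing.
It also fails if it takes over 67 s, if anything falls off the work surface, if the arm or the gripper's body presses on something with over 40 N, if the wrist force passes 120 N, or if a joint passes its speed limit or range.

## Working session

There is one attempt and no reset: what is moved stays moved. The work goes in short steps, Python scripts to look and compute and a shell command to move; the robot and the scene stay as the last step left them, time stands still between calls to the robot, and variables do not carry over. Pictures are saved under pics/ and viewed, at most 12 in all, crops included, and the job is handed in when it is done.

```bash
ls; mkdir -p pics; python3 - <<'E'
from station import *
import cv2,numpy as np
print(get_state())
for n in("scene","top"):
    f=grab_frame(n); cv2.imwrite(f"pics/{n}0.png",cv2.resize(f["color"][:,:,::-1],(800,600),interpolation=cv2.INTER_CUBIC))
    cv2.imwrite(f"{n}0raw.png",f["color"][:,:,::-1]); np.savez(f"{n}.npz",mtx=f["mtx"],R=f["R"],t=f["t"])
    print(n,f["mtx"].tolist(),(-f["R"].T@f["t"]).round(1),f["R"].round(3).tolist())
E
```

```text
pics
{'t': 0.0, 'qpos': array([-1.37737767e+00,  1.31118092e-01,  1.48928107e+00, -2.23270924e-05,
        1.52297961e+00, -8.53859852e-02]), 'qd': array([ 0.00242053, -0.00030127,  0.0009937 , -0.00162744, -0.00060168,
        0.00077047]), 'joint_efforts': array([-2.01427043e-03, -5.59844041e+01, -4.91760314e+01,  7.67115480e-02,
        3.52184486e-02, -1.69374184e-04]), 'tool_pos': array([ 165.03698172, -576.27125294,  217.61218472]), 'eef_rot': array([ 9.90298751e-01,  1.38951740e-01, -5.93503584e-05, -8.91154408e-04]), 'wrist_force': array([-0.61545815, -0.06735063,  0.05062143]), 'torque': array([ 0.0226266 ,  0.00259438, -0.05407084]), 'finger_force': 0.0, 'grip_width': 92.80283183650093}
scene [[357.1820392627232, 0.0, 256.10818877198636], [0.0, 357.1820392627232, 188.72331626745523], [0.0, 0.0, 1.0]] [1399.7 -399.   820.6] [[0.492, 0.871, 0.002], [0.505, -0.284, -0.815], [-0.709, 0.402, -0.579]]
top [[387.10869595197136, 0.0, 253.33724917128288], [0.0, 387.10869595197136, 194.79961259150312], [0.0, 0.0, 1.0]] [ 412.2   84.2 1245.8] [[0.001, -1.0, 0.001], [-0.994, -0.002, -0.105], [0.105, -0.0, -0.994]]
```

View pics/scene0.png

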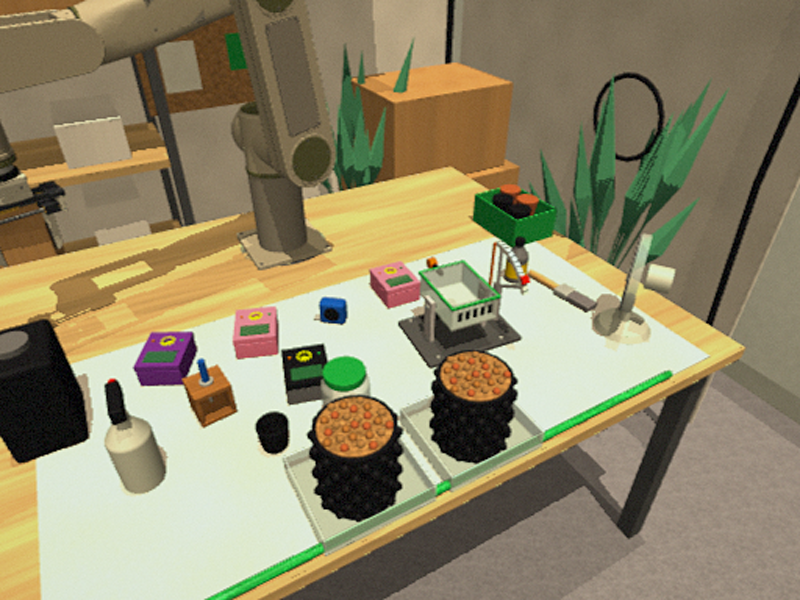

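View pics/top0.png

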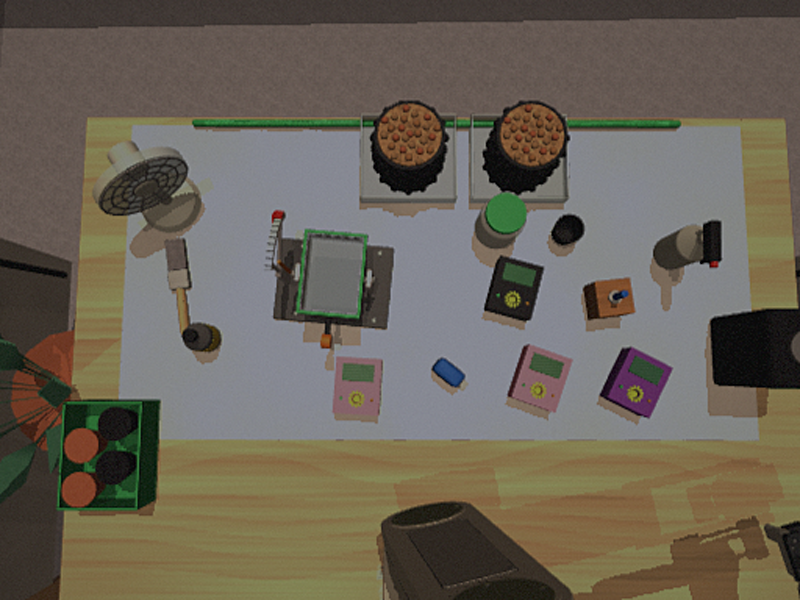

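Top view (800×600): the knob is at (326,340), the red marker at (278,215), the pin at (618,296) and the grey controller's button ring at (512,298). Scene view: knob (432,262), marker (525,280), pin (203,370), button (304,355). I'll triangulate these from colour masks.

```bash
cat > h.py <<'E'
import cv2,numpy as np
def ray(c,p):
    d=c["R"].T@np.linalg.inv(c["mtx"])@np.array([p[0],p[1],1.]); return -c["R"].T@c["t"],d/np.linalg.norm(d)
def onz(c,p,z):
    o,d=ray(c,p); return o+d*(z-o[2])/d[2]
def tri(c1,p1,c2,p2):
    A=np.zeros((3,3));b=np.zeros(3);L=[ray(c1,p1),ray(c2,p2)]
    for o,d in L:
        M=np.eye(3)-np.outer(d,d);A+=M;b+=M@o
    X=np.linalg.solve(A,b); return X,[np.linalg.norm((np.eye(3)-np.outer(d,d))@(X-o)) for o,d in L]
HSV={"orange":((6,150,90),(16,255,255)),"red":((174,150,60),(180,255,255)),"red2":((0,170,60),(4,255,255)),
 "blue":((100,130,40),(118,255,255)),"yellow":((22,120,80),(34,255,255))}
def blob(bgr,col,c,r=14):
    h=cv2.cvtColor(bgr,cv2.COLOR_BGR2HSV); m=cv2.inRange(h,*HSV[col])
    if col=="red": m|=cv2.inRange(h,*HSV["red2"])
    k=np.zeros_like(m);cv2.circle(k,(int(c[0]),int(c[1])),r,255,-1);m&=k
    ys,xs=np.nonzero(m)
    return (np.array([xs.mean(),ys.mean()]),len(xs),(xs.min(),xs.max(),ys.min(),ys.max())) if len(xs) else (None,0,None)
E
python3 - <<'E'
from h import *
T=np.load("top.npz");S=np.load("scene.npz");ti=cv2.imread("top0raw.png");si=cv2.imread("scene0raw.png")
for n,col,a,b,r in[("knob","orange",(208.6,217.6),(276,168),9),("marker","red",(178,138),(336,179),9),("pin","blue",(394,190),(130,237),12),("button","yellow",(328,191),(194.5,227),10),("ptr","orange",(182,172),(314,160),14)]:
    p=blob(ti,col,a,r);q=blob(si,col,b,r);print(n,p,q)
    if p[1] and q[1]: print("   ",tri(T,p[0],S,q[0]))
g=cv2.inRange(cv2.cvtColor(ti,cv2.COLOR_BGR2HSV),(50,120,50),(80,255,255));k=np.zeros_like(g);k[140:212,185:240]=255
b=cv2.minAreaRect(cv2.findNonZero(g&k));print(b,[onz(T,p,141).round(1).tolist() for p in cv2.boxPoints(b)], onz(T,b[0],141))
cv2.imwrite("pics/c.png",np.hstack([cv2.resize(ti[120:240,160:280],(400,400),interpolation=2),cv2.resize(si[130:230,250:350],(400,400),interpolation=2)]))
E
```

```text
knob (array([208.125     , 217.83333333]), 48, (np.int64(205), np.int64(211), np.int64(214), np.int64(222))) (array([275.73076923, 167.57692308]), 26, (np.int64(273), np.int64(279), np.int64(165), np.int64(170)))
    (array([463.8235898 , 214.50564421, 122.91164953]), [np.float64(0.06807067072696954), np.float64(0.068070670726923)])
marker (array([176.87096774, 137.58064516]), 31, (np.int64(174), np.int64(180), np.int64(135), np.int64(141))) (array([335.59259259, 178.62962963]), 27, (np.int64(333), np.int64(338), np.int64(176), np.int64(181)))
    (array([687.93073979, 300.20636078, 176.47051578]), [np.float64(0.6440613422659919), np.float64(0.6440613422658423)])
pin (array([399.        , 187.71428571]), 14, (np.int64(397), np.int64(401), np.int64(186), np.int64(189))) (array([129.53703704, 236.53703704]), 54, (np.int64(127), np.int64(132), np.int64(230), np.int64(244)))
    (array([ 555.25224337, -344.25532335,  109.26099783]), [np.float64(3.0683380766508495), np.float64(3.068338076650674)])
button (array([327.44444444, 191.29166667]), 72, (np.int64(323), np.int64(332), np.int64(186), np.int64(196))) (array([193.96825397, 227.41269841]), 63, (np.int64(189), np.int64(199), np.int64(224), np.int64(231)))
    (array([ 549.78732808, -146.29918218,   53.58996288]), [np.float64(0.14071068636304165), np.float64(0.1407106863630121)])
ptr (array([178.33333333, 167.33333333]), 3, (np.int64(178), np.int64(179), np.int64(167), np.int64(168))) (array([315.14285714, 164.38095238]), 21, (np.int64(314), np.int64(317), np.int64(156), np.int64(174)))
    (array([598.79017816, 288.71945358, 187.27582521]), [np.float64(3.231904486044029), np.float64(3.231904486044137)])
((211.9190673828125, 175.16958618164062), (40.96989059448242, 53.97365951538086), 5.52754020690918) [[513.8, 268.2, 141.0], [670.8, 256.0, 141.0], [659.3, 137.4, 141.0], [502.7, 151.2, 141.0]] [586.05140285 203.21605563 141.        ]
```

View pics/c.png

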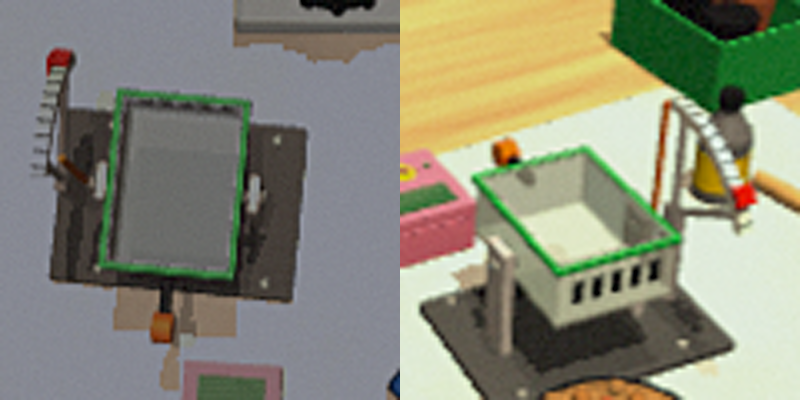

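The crop shows the tub with its hinge at about (588,203), yaw about -0.09. The pointer stands upright, and the red marker is far along the arc at about 0.87 rad, radius 118. All of this agrees with the sizes given. I'm moving above the knob.

```bash

python3 -m jog '[{"dx":2.2,"dy":2.73,"wz":-0.037},{"dx":2.2,"dy":2.73,"wz":-0.037},{"dx":2.2,"dy":2.73,"wz":-0.037},{"dx":2.2,"dy":2.73,"wz":-0.037},{"dx":2.2,"dy":2.73,"wz":-0.037}]' 
python3 -m jog '[{"dx":2.2,"dy":2.73,"wz":-0.037},{"dx":2.2,"dy":2.73,"wz":-0.037},{"dx":2.2,"dy":2.73,"wz":-0.037},{"dx":2.2,"dy":2.73,"wz":-0.037},{"dx":2.2,"dy":2.73,"wz":-0.037}]' 
python3 -m jog '[{"dx":2.2,"dy":2.73},{"dx":2.2,"dy":2.73},{"dx":0.27,"dy":3.57},{"dx":0.27,"dy":3.57},{"dx":0.27,"dy":3.57}]' 
python3 -m jog '[{"dx":0.27,"dy":3.57},{"dx":0.27,"dy":3.57},{"dx":0.27,"dy":3.57},{"dx":0.27,"dy":3.57},{"dx":0.27,"dy":3.57}]' 
python3 -m jog '[{"dx":0.27,"dy":3.57},{"dx":0.27,"dy":3.57},{"dx":0.27,"dy":3.57},{"dx":0.27,"dy":3.57},{"dx":0.27,"dy":3.57}]' 
cat >> h.py <<'E'
from scipy.spatial.transform import Rotation as Ro
def wcam(f,s):
    M=np.eye(4);M[:3,:3]=Ro.from_quat(s["eef_rot"]).as_matrix();M[:3,3]=s["tool_pos"];C=M@f["tool_from_camera"]
    return dict(mtx=f["mtx"],R=C[:3,:3].T,t=-C[:3,:3].T@C[:3,3])
def px(c,X):
    v=c["R"]@np.array(X,float)+c["t"];v=c["mtx"]@v;return v[:2]/v[2]
E
python3 - <<'E'
from station import *; from h import *
s=get_state();f=grab_frame("wrist");c=wcam(f,s);b=f["color"][:,:,::-1].copy();cv2.imwrite("w1.png",b)
print(s["t"],s["tool_pos"],s["eef_rot"]); p=px(c,(463.8,214.5,125));print("pred",p)
q=blob(b,"orange",p,60);print(q, q[1] and [onz(c,q[0],z) for z in(120,134)])
cv2.imwrite("pics/w1.png",b)
E
```

```text
0.1 [ 165.0419345  -576.30772051  217.66876134] [ 9.90302030e-01  1.38928570e-01 -3.55700151e-05 -8.60743054e-04]
pred [-1502.23694553 -1061.27261833]
(None, 0, None) 0schema error: expected keys dx, dy, dz, wx, wy, wz
schema error: expected keys dx, dy, dz, wx, wy, wz
schema error: expected keys dx, dy, dz, wx, wy, wz
schema error: expected keys dx, dy, dz, wx, wy, wz
schema error: expected keys dx, dy, dz, wx, wy, wz
```

View pics/w1.png

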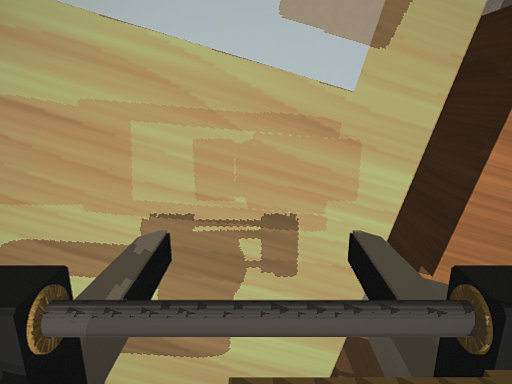

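The move was refused because every key is needed in each row, so the wrist picture shows only the bare table at the start pose (fingertips at about (165,240) and (355,240)). I'll repeat the move with full rows.

```bash

python3 -m jog '[{"dx":2.2,"dy":2.73,"dz":0,"wx":0,"wy":0,"wz":-0.037},{"dx":2.2,"dy":2.73,"dz":0,"wx":0,"wy":0,"wz":-0.037},{"dx":2.2,"dy":2.73,"dz":0,"wx":0,"wy":0,"wz":-0.037},{"dx":2.2,"dy":2.73,"dz":0,"wx":0,"wy":0,"wz":-0.037},{"dx":2.2,"dy":2.73,"dz":0,"wx":0,"wy":0,"wz":-0.037}]' 
python3 -m jog '[{"dx":2.2,"dy":2.73,"dz":0,"wx":0,"wy":0,"wz":-0.037},{"dx":2.2,"dy":2.73,"dz":0,"wx":0,"wy":0,"wz":-0.037},{"dx":2.2,"dy":2.73,"dz":0,"wx":0,"wy":0,"wz":-0.037},{"dx":2.2,"dy":2.73,"dz":0,"wx":0,"wy":0,"wz":-0.037},{"dx":2.2,"dy":2.73,"dz":0,"wx":0,"wy":0,"wz":-0.037}]' 
python3 -m jog '[{"dx":2.2,"dy":2.73,"dz":0,"wx":0,"wy":0,"wz":0},{"dx":2.2,"dy":2.73,"dz":0,"wx":0,"wy":0,"wz":0},{"dx":0.27,"dy":3.57,"dz":0,"wx":0,"wy":0,"wz":0},{"dx":0.27,"dy":3.57,"dz":0,"wx":0,"wy":0,"wz":0},{"dx":0.27,"dy":3.57,"dz":0,"wx":0,"wy":0,"wz":0}]' 
python3 -m jog '[{"dx":0.27,"dy":3.57,"dz":0,"wx":0,"wy":0,"wz":0},{"dx":0.27,"dy":3.57,"dz":0,"wx":0,"wy":0,"wz":0},{"dx":0.27,"dy":3.57,"dz":0,"wx":0,"wy":0,"wz":0},{"dx":0.27,"dy":3.57,"dz":0,"wx":0,"wy":0,"wz":0},{"dx":0.27,"dy":3.57,"dz":0,"wx":0,"wy":0,"wz":0}]' 
python3 -m jog '[{"dx":0.27,"dy":3.57,"dz":0,"wx":0,"wy":0,"wz":0},{"dx":0.27,"dy":3.57,"dz":0,"wx":0,"wy":0,"wz":0},{"dx":0.27,"dy":3.57,"dz":0,"wx":0,"wy":0,"wz":0},{"dx":0.27,"dy":3.57,"dz":0,"wx":0,"wy":0,"wz":0},{"dx":0.27,"dy":3.57,"dz":0,"wx":0,"wy":0,"wz":0}]' 
python3 - <<'E'
from station import *; from h import *
s=get_state();f=grab_frame("wrist");c=wcam(f,s);b=f["color"][:,:,::-1].copy();cv2.imwrite("w1.png",b)
print(s["t"],s["tool_pos"],s["eef_rot"]); p=px(c,(463.8,214.5,125));print("pred",p)
q=blob(b,"orange",p,60);print(q, q[1] and [onz(c,q[0],z) for z in(120,134)])
E
```

```text
t: 0.57
tool_pos: [275.7, -438.8, 218.2]
eef_rot: [0.999, 0.046, -0.0, -0.0]
wrist_force: [1.7, 0.1, -0.8]
grip_width: 92.6
finger_force: 0.0
t: 0.98
tool_pos: [385.8, -302.2, 218.5]
eef_rot: [0.999, -0.047, -0.0, -0.0]
wrist_force: [-0.0, -0.3, -0.4]
grip_width: 93.3
finger_force: 0.0
t: 1.4
tool_pos: [437.1, -140.4, 218.2]
eef_rot: [0.999, -0.046, -0.0, -0.0]
wrist_force: [0.4, -0.1, 0.4]
grip_width: 93.1
finger_force: 0.0
t: 1.82
tool_pos: [450.3, 38.1, 218.5]
eef_rot: [0.999, -0.046, 0.0, 0.0]
wrist_force: [0.6, -0.0, -0.6]
grip_width: 93.0
finger_force: 0.0
t: 2.23
tool_pos: [463.8, 216.7, 218.4]
eef_rot: [0.999, -0.045, -0.0, 0.0]
wrist_force: [0.5, -0.6, -0.2]
grip_width: 92.9
finger_force: 0.0
2.2333 [463.81490809 216.74024088 218.44093279] [ 9.98965911e-01 -4.54653869e-02 -6.17460425e-05  5.17998064e-05]
pred [261.81364907 196.5408499 ]
(array([260.43851133, 195.87864078]), 618, (np.int64(251), np.int64(270), np.int64(179), np.int64(211))) [array([462.98575676, 215.63741157, 120.        ]), array([467.04846043, 215.32222456, 134.        ])]
```

The wrist view confirms the knob at (464,215,121), so I'm going down to grasp it.

```bash

python3 -m jog '[{"dx":0,"dy":-0.04,"dz":-2.9,"wx":0,"wy":0,"wz":0},{"dx":0,"dy":-0.04,"dz":-2.9,"wx":0,"wy":0,"wz":0},{"dx":0,"dy":-0.04,"dz":-2.9,"wx":0,"wy":0,"wz":0},{"dx":0,"dy":-0.04,"dz":-2.9,"wx":0,"wy":0,"wz":0},{"dx":0,"dy":0,"dz":0,"wx":0,"wy":0,"wz":0}]' 
python3 -m jog '[{"dx":0,"dy":0,"dz":0,"wx":0,"wy":0,"wz":0},{"dx":0,"dy":0,"dz":0,"wx":0,"wy":0,"wz":0},{"dx":0,"dy":0,"dz":0,"wx":0,"wy":0,"wz":0},{"dx":0,"dy":0,"dz":0,"wx":0,"wy":0,"wz":0},{"dx":0,"dy":0,"dz":0,"wx":0,"wy":0,"wz":0}]' -1 20
python3 -m jog '[{"dx":0,"dy":0,"dz":0,"wx":0,"wy":0,"wz":0},{"dx":0,"dy":0,"dz":0,"wx":0,"wy":0,"wz":0},{"dx":0,"dy":0,"dz":0,"wx":0,"wy":0,"wz":0},{"dx":0,"dy":0,"dz":0,"wx":0,"wy":0,"wz":0},{"dx":0,"dy":0,"dz":0,"wx":0,"wy":0,"wz":0}]'
python3 - <<'E'
import numpy as np
p=lambda t:np.array([-125*np.cos(t)+20*np.sin(t),20*np.cos(t)+125*np.sin(t)])
ts=np.linspace(0,.865,16);d=np.diff([p(t) for t in ts],axis=0)/10
for t,(x,z) in zip(ts[1:],d): print(round(t,3),"dx %.2f dy %.2f dz %.2f"%(x*.996,-x*.09,z))
E
```

```text
t: 2.7
tool_pos: [459.7, 211.7, 96.0]
eef_rot: [0.999, -0.046, -0.005, 0.002]
wrist_force: [-1.3, -0.3, -0.8]
grip_width: 93.2
finger_force: 0.0
t: 3.12
tool_pos: [465.4, 213.6, 104.5]
eef_rot: [0.999, -0.046, 0.001, -0.001]
wrist_force: [-1.0, -0.9, -0.4]
grip_width: 64.4
finger_force: 0.0
t: 3.53
tool_pos: [464.2, 213.3, 102.6]
eef_rot: [0.999, -0.046, -0.0, 0.0]
wrist_force: [0.4, -0.5, 0.2]
grip_width: 30.6
finger_force: 0.0
0.058 dx 0.14 dy -0.01 dz 0.72
0.115 dx 0.18 dy -0.02 dz 0.71
0.173 dx 0.22 dy -0.02 dz 0.70
0.231 dx 0.26 dy -0.02 dz 0.68
0.288 dx 0.30 dy -0.03 dz 0.67
0.346 dx 0.33 dy -0.03 dz 0.65
0.404 dx 0.37 dy -0.03 dz 0.63
0.461 dx 0.41 dy -0.04 dz 0.61
0.519 dx 0.44 dy -0.04 dz 0.58
0.577 dx 0.47 dy -0.04 dz 0.56
0.634 dx 0.50 dy -0.05 dz 0.53
0.692 dx 0.53 dy -0.05 dz 0.50
0.75 dx 0.56 dy -0.05 dz 0.47
0.807 dx 0.59 dy -0.05 dz 0.43
0.865 dx 0.61 dy -0.06 dz 0.40
```

```bash

python3 -m jog '[{"dx":0,"dy":0,"dz":0,"wx":0,"wy":0,"wz":0},{"dx":0,"dy":0,"dz":0,"wx":0,"wy":0,"wz":0},{"dx":0,"dy":0,"dz":0,"wx":0,"wy":0,"wz":0},{"dx":0,"dy":0,"dz":0,"wx":0,"wy":0,"wz":0},{"dx":0,"dy":0,"dz":0,"wx":0,"wy":0,"wz":0}]'
python3 -m jog '[{"dx":0.14,"dy":-0.01,"dz":0.72,"wx":0,"wy":0,"wz":0},{"dx":0.18,"dy":-0.02,"dz":0.71,"wx":0,"wy":0,"wz":0},{"dx":0.22,"dy":-0.02,"dz":0.70,"wx":0,"wy":0,"wz":0},{"dx":0.26,"dy":-0.02,"dz":0.68,"wx":0,"wy":0,"wz":0},{"dx":0.30,"dy":-0.03,"dz":0.67,"wx":0,"wy":0,"wz":0}]'
python3 -m jog '[{"dx":0.33,"dy":-0.03,"dz":0.65,"wx":0,"wy":0,"wz":0},{"dx":0.37,"dy":-0.03,"dz":0.63,"wx":0,"wy":0,"wz":0},{"dx":0.41,"dy":-0.04,"dz":0.61,"wx":0,"wy":0,"wz":0},{"dx":0.44,"dy":-0.04,"dz":0.58,"wx":0,"wy":0,"wz":0},{"dx":0.47,"dy":-0.04,"dz":0.56,"wx":0,"wy":0,"wz":0}]'
python3 -m jog '[{"dx":0.50,"dy":-0.05,"dz":0.53,"wx":0,"wy":0,"wz":0},{"dx":0.53,"dy":-0.05,"dz":0.50,"wx":0,"wy":0,"wz":0},{"dx":0.56,"dy":-0.05,"dz":0.47,"wx":0,"wy":0,"wz":0},{"dx":0,"dy":0,"dz":0,"wx":0,"wy":0,"wz":0},{"dx":0,"dy":0,"dz":0,"wx":0,"wy":0,"wz":0}]'
python3 - <<'E'
from station import *; from h import *
s=get_state();print(s["tool_pos"],s["wrist_force"])
T=grab_frame("top");S=grab_frame("scene");ti=T["color"][:,:,::-1].copy();si=S["color"][:,:,::-1].copy()
cv2.imwrite("pics/c2.png",np.hstack([cv2.resize(ti[120:240,160:280],(400,400),interpolation=2),cv2.resize(si[130:230,250:350],(400,400),interpolation=2)]))
h=np.array([588.3,203.3,100]);X=np.array([.996,-.09,0]);Y=np.array([.09,.996,0])
for a in(.75,.8,.85,.9):
    P=h+83*Y+122*(np.sin(a)*X+np.array([0,0,np.cos(a)]));print(a,px(T,P).round(1),px(S,P).round(1))
print(blob(ti,"red",(178,138),9),blob(si,"red",(336,179),9))
E
```

```text
t: 3.95
tool_pos: [464.3, 214.5, 102.7]
eef_rot: [0.999, -0.045, 0.0, -0.001]
wrist_force: [1.4, 5.9, -1.8]
grip_width: 17.4
finger_force: 20.0
t: 4.37
tool_pos: [474.8, 213.6, 137.1]
eef_rot: [0.999, -0.045, -0.0, -0.001]
wrist_force: [1.6, 7.3, -5.3]
grip_width: 17.8
finger_force: 20.0
t: 4.78
tool_pos: [494.7, 211.8, 167.0]
eef_rot: [0.999, -0.045, -0.001, -0.001]
wrist_force: [0.5, 7.3, -5.9]
grip_width: 17.9
finger_force: 20.0
t: 5.2
tool_pos: [511.7, 210.3, 182.8]
eef_rot: [0.999, -0.045, 0.0, -0.001]
wrist_force: [2.5, 6.4, -1.9]
grip_width: 17.9
finger_force: 20.0
[511.70573413 210.33604169 182.81145593] [ 2.54530223  6.36140156 -1.86941842]
0.75 [183.5 139.6] [328.8 175.8]
0.8 [183.9 138.4] [329.4 177.6]
0.85 [184.4 137.4] [329.9 179.4]
0.9 [184.8 136.5] [330.4 181.2]
(array([176.90625, 137.5    ]), 32, (np.int64(174), np.int64(180), np.int64(135), np.int64(141))) (array([335.69230769, 178.61538462]), 26, (np.int64(333), np.int64(338), np.int64(176), np.int64(181)))
```

View pics/c2.png

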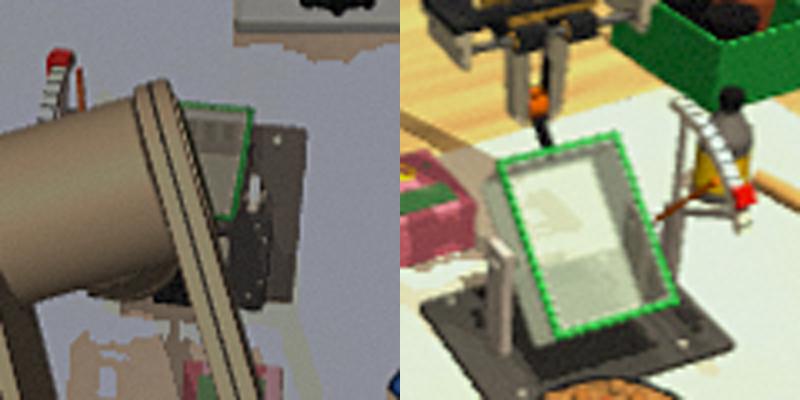

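The crop shows the pointer tip at raw scene pixel (329,176), so the tub is at about 0.75 rad. The marker is at about 0.865. I'll go the rest of the way.

```bash

python3 -m jog '[{"dx":0.59,"dy":-0.05,"dz":0.43,"wx":0,"wy":0,"wz":0},{"dx":0.56,"dy":-0.05,"dz":0.37,"wx":0,"wy":0,"wz":0},{"dx":0,"dy":0,"dz":0,"wx":0,"wy":0,"wz":0},{"dx":0,"dy":0,"dz":0,"wx":0,"wy":0,"wz":0},{"dx":0,"dy":0,"dz":0,"wx":0,"wy":0,"wz":0}]'
python3 - <<'E'
from station import *; from h import *
T=grab_frame("top");S=grab_frame("scene");ti=T["color"][:,:,::-1].copy();si=S["color"][:,:,::-1].copy()
cv2.imwrite("pics/c3.png",np.hstack([cv2.resize(ti[110:180,160:230],(400,400),interpolation=2),cv2.resize(si[150:200,305:355],(400,400),interpolation=2)]))
h=np.array([588.3,203.3,100]);X=np.array([.996,-.09,0]);Y=np.array([.09,.996,0])
for y,r in((83,122),(83,60),(105,118)):
  for a in(.8,.84,.87):
    P=h+y*Y+r*(np.sin(a)*X+np.array([0,0,np.cos(a)]));print(y,a,px(T,P).round(1),px(S,P).round(1))
m=blob(si,"orange",(322,178),14);print(m)
E
```

```text
t: 5.72
tool_pos: [522.9, 209.4, 190.4]
eef_rot: [0.999, -0.045, 0.0, -0.001]
wrist_force: [2.7, 7.6, -3.0]
grip_width: 17.7
finger_force: 20.0
83 0.8 [183.9 138.4] [329.4 177.6]
83 0.84 [184.3 137.6] [329.8 179. ]
83 0.87 [184.6 137. ] [330.1 180.1]
83 0.8 [184.9 157.1] [320.4 181.6]
83 0.84 [185.1 156.7] [320.6 182.3]
83 0.87 [185.2 156.4] [320.7 182.8]
105 0.8 [176.2 139. ] [334.5 176.3]
105 0.84 [176.6 138.2] [334.9 177.7]
105 0.87 [176.9 137.6] [335.2 178.8]
(array([322.68181818, 181.22727273]), 22, (np.int64(315), np.int64(333), np.int64(178), np.int64(184)))
```

View pics/c3.png

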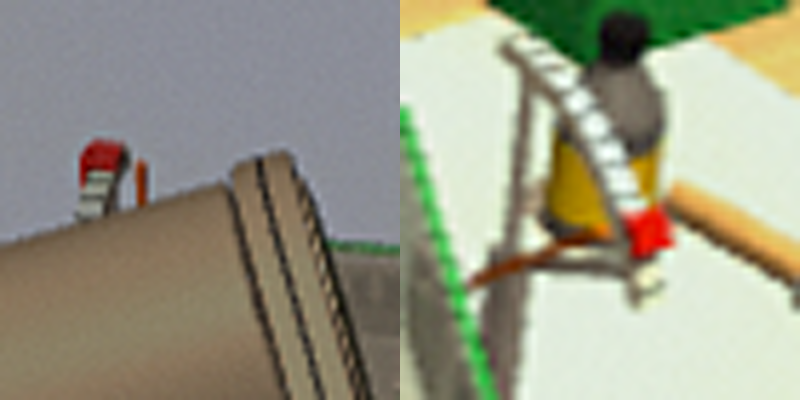

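The pointer lines up with the red marker: scene crop tip about (600,234), marker (650,232), estimate 0.855 rad. I'm letting go, rising and moving over to the pin.

```bash

python3 -m jog '[{"dx":0,"dy":0,"dz":0,"wx":0,"wy":0,"wz":0},{"dx":0,"dy":0,"dz":0,"wx":0,"wy":0,"wz":0},{"dx":0,"dy":0,"dz":0,"wx":0,"wy":0,"wz":0},{"dx":0,"dy":0,"dz":0,"wx":0,"wy":0,"wz":0},{"dx":0,"dy":0,"dz":2,"wx":0,"wy":0,"wz":0}]' 0
python3 -m jog '[{"dx":0,"dy":0,"dz":3,"wx":0,"wy":0,"wz":0},{"dx":0,"dy":0,"dz":3,"wx":0,"wy":0,"wz":0},{"dx":0.2,"dy":-3.9,"dz":0,"wx":0,"wy":0,"wz":0.12},{"dx":0.2,"dy":-3.9,"dz":0,"wx":0,"wy":0,"wz":0.12},{"dx":0.2,"dy":-3.9,"dz":0,"wx":0,"wy":0,"wz":0.12}]' 
python3 -m jog '[{"dx":0.2,"dy":-3.9,"dz":0,"wx":0,"wy":0,"wz":0.12},{"dx":0.2,"dy":-3.9,"dz":0,"wx":0,"wy":0,"wz":0.12},{"dx":0.2,"dy":-3.9,"dz":0,"wx":0,"wy":0,"wz":0.12},{"dx":0.2,"dy":-3.9,"dz":0,"wx":0,"wy":0,"wz":0.12},{"dx":0.2,"dy":-3.9,"dz":0,"wx":0,"wy":0,"wz":0.12}]' 
python3 -m jog '[{"dx":0.2,"dy":-3.9,"dz":0,"wx":0,"wy":0,"wz":0.12},{"dx":0.2,"dy":-3.9,"dz":0,"wx":0,"wy":0,"wz":0.12},{"dx":0.2,"dy":-3.9,"dz":0,"wx":0,"wy":0,"wz":0.12},{"dx":0.2,"dy":-3.9,"dz":0,"wx":0,"wy":0,"wz":0.12},{"dx":0.2,"dy":-3.9,"dz":0,"wx":0,"wy":0,"wz":0.12}]' 
python3 -m jog '[{"dx":0.2,"dy":-3.0,"dz":-1,"wx":0,"wy":0,"wz":0.1},{"dx":0,"dy":0,"dz":0,"wx":0,"wy":0,"wz":0},{"dx":0,"dy":0,"dz":0,"wx":0,"wy":0,"wz":0},{"dx":0,"dy":0,"dz":0,"wx":0,"wy":0,"wz":0},{"dx":0,"dy":0,"dz":0,"wx":0,"wy":0,"wz":0}]' 
python3 - <<'E'
from station import *; from h import *
s=get_state();f=grab_frame("wrist");c=wcam(f,s);b=f["color"][:,:,::-1].copy()
print(s["qpos"].round(2),s["tool_pos"],s["eef_rot"]); p=px(c,(555,-344,129));print("pred",p)
q=blob(b,"blue",p,70);print(q, q[1] and [onz(c,q[0],z) for z in(104,129)],[px(c,(555,-344,z)) for z in (0,75,129)])
S=grab_frame("scene");si=S["color"][:,:,::-1].copy();T=grab_frame("top");ti=T["color"][:,:,::-1].copy()
im=np.zeros((600,800,3),np.uint8);im[:384,:512]=b;im[384:584,:200]=cv2.resize(si[150:200,305:355],(200,200),interpolation=2);im[384:584,200:400]=cv2.resize(si[130:230,250:350],(200,200),interpolation=2);im[384:584,400:600]=cv2.resize(ti[120:180,160:220],(200,200),interpolation=2)
cv2.imwrite("pics/w2.png",im);cv2.imwrite("w2.png",b)
E
```

```text
t: 6.23
tool_pos: [520.5, 207.1, 206.5]
eef_rot: [0.999, -0.046, -0.003, 0.001]
wrist_force: [0.5, -0.4, 0.3]
grip_width: 44.8
finger_force: 0.0
t: 6.65
tool_pos: [529.0, 94.7, 271.8]
eef_rot: [0.991, 0.131, 0.001, 0.0]
wrist_force: [0.7, -0.3, -0.3]
grip_width: 46.9
finger_force: 0.0
t: 7.07
tool_pos: [538.3, -92.4, 271.0]
eef_rot: [0.915, 0.404, 0.0, 0.0]
wrist_force: [0.9, -0.1, -0.8]
grip_width: 46.5
finger_force: 0.0
t: 7.48
tool_pos: [548.2, -286.7, 270.9]
eef_rot: [0.755, 0.656, -0.0, 0.0]
wrist_force: [0.1, 0.1, 0.0]
grip_width: 46.1
finger_force: 0.0
t: 7.9
tool_pos: [550.9, -313.5, 261.3]
eef_rot: [0.723, 0.69, 0.0, 0.0]
wrist_force: [0.8, 0.2, 0.3]
grip_width: 46.6
finger_force: 0.0
[-0.6   0.21  1.32  0.    1.61 -0.55] [ 550.8927002  -313.53851817  261.28213934] [7.23465131e-01 6.90360874e-01 1.91040387e-04 1.76720786e-04]
pred [264.9625019  215.99870311]
(array([262.17252396, 207.00638978]), 313, (np.int64(256), np.int64(269), np.int64(194), np.int64(220))) [array([ 552.672362  , -343.37966401,  104.        ]), array([ 552.83402079, -335.23189016,  129.        ])] [array([263.35617219, 182.11755237]), array([264.1581204 , 199.03246607]), array([264.9625019 , 215.99870311])]
```

View pics/w2.png

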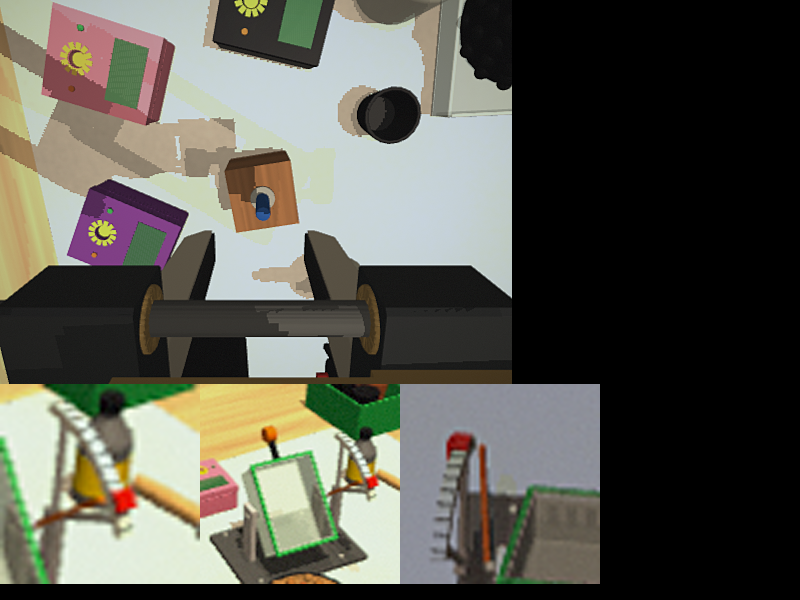

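The wrist picture shows the pin at (262,207) in its stand, giving (552.7,-344). The insets show the tub staying put with its pointer level with the red marker. I'm grasping the pin.

```bash

python3 -m jog '[{"dx":0.2,"dy":-3.0,"dz":0,"wx":0,"wy":0,"wz":0},{"dx":0,"dy":0,"dz":0,"wx":0,"wy":0,"wz":0},{"dx":0,"dy":0,"dz":0,"wx":0,"wy":0,"wz":0},{"dx":0,"dy":0,"dz":-3,"wx":0,"wy":0,"wz":0},{"dx":0,"dy":0,"dz":-3,"wx":0,"wy":0,"wz":0}]' 
python3 -m jog '[{"dx":0,"dy":0,"dz":-3,"wx":0,"wy":0,"wz":0},{"dx":0,"dy":0,"dz":-3,"wx":0,"wy":0,"wz":0},{"dx":0,"dy":0,"dz":-2.5,"wx":0,"wy":0,"wz":0},{"dx":0,"dy":0,"dz":-1.5,"wx":0,"wy":0,"wz":0},{"dx":0,"dy":0,"dz":-0.8,"wx":0,"wy":0,"wz":0}]' 
python3 -m jog '[{"dx":0,"dy":0,"dz":0,"wx":0,"wy":0,"wz":0},{"dx":0,"dy":0,"dz":0,"wx":0,"wy":0,"wz":0},{"dx":0,"dy":0,"dz":0,"wx":0,"wy":0,"wz":0},{"dx":0,"dy":0,"dz":0,"wx":0,"wy":0,"wz":0},{"dx":0,"dy":0,"dz":0,"wx":0,"wy":0,"wz":0}]'
python3 -m jog '[{"dx":0,"dy":0,"dz":0,"wx":0,"wy":0,"wz":0},{"dx":0,"dy":0,"dz":0,"wx":0,"wy":0,"wz":0},{"dx":0,"dy":0,"dz":0,"wx":0,"wy":0,"wz":0},{"dx":0,"dy":0,"dz":0,"wx":0,"wy":0,"wz":0},{"dx":0,"dy":0,"dz":0,"wx":0,"wy":0,"wz":0}]' -1 40
python3 -m jog '[{"dx":0,"dy":0,"dz":0,"wx":0,"wy":0,"wz":0},{"dx":0,"dy":0,"dz":0,"wx":0,"wy":0,"wz":0},{"dx":0,"dy":0,"dz":0,"wx":0,"wy":0,"wz":0},{"dx":0,"dy":0,"dz":0,"wx":0,"wy":0,"wz":0},{"dx":0,"dy":0,"dz":0,"wx":0,"wy":0,"wz":0}]' -1 40
python3 - <<'E'
from station import *; from h import *
s=get_state();f=grab_frame("wrist");c=wcam(f,s);b=f["color"][:,:,::-1].copy();cv2.imwrite("pics/w3.png",b)
print(s["tool_pos"],s["eef_rot"]);print([px(c,(*s["tool_pos"][:2],z)) for z in(112,129)])
# button from wrist picture w2 taken earlier is cut; note stand position from it
E
```

```text
t: 8.47
tool_pos: [554.4, -344.7, 203.5]
eef_rot: [0.723, 0.691, 0.001, 0.003]
wrist_force: [-0.1, -0.9, -0.3]
grip_width: 46.2
finger_force: 0.0
t: 8.88
tool_pos: [551.4, -342.3, 89.7]
eef_rot: [0.723, 0.691, -0.0, -0.002]
wrist_force: [0.4, 0.7, -0.1]
grip_width: 46.9
finger_force: 0.0
t: 9.3
tool_pos: [553.5, -345.1, 94.5]
eef_rot: [0.723, 0.69, 0.0, 0.001]
wrist_force: [-0.3, -0.6, 0.4]
grip_width: 46.8
finger_force: 0.0
t: 9.72
tool_pos: [552.5, -344.6, 92.7]
eef_rot: [0.723, 0.69, -0.0, -0.0]
wrist_force: [-0.5, -0.4, -0.0]
grip_width: 18.2
finger_force: 0.0
t: 10.13
tool_pos: [552.5, -344.5, 92.7]
eef_rot: [0.723, 0.69, -0.0, -0.0]
wrist_force: [-1.0, -0.1, -0.8]
grip_width: 13.3
finger_force: 40.0
[ 552.54411798 -344.50321675   92.6641782 ] [ 7.23391298e-01  6.90438282e-01 -2.93275645e-05 -8.46766927e-05]
[array([258.56035365, 263.4794958 ]), array([258.45291687, 282.34580645])]
```

View pics/w3.png

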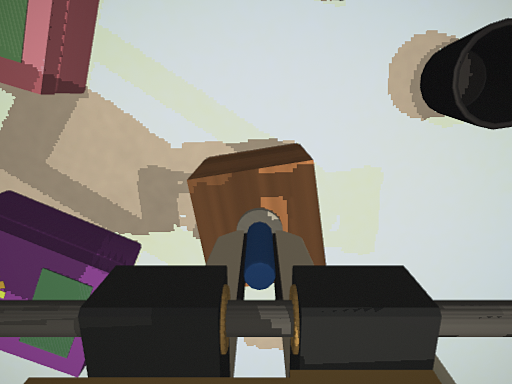

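The wrist picture shows the blue handle (258,270) between the fingers, with the collar at (258,215) still on the stand. I'm lifting it and carrying it over the button.

```bash

python3 -m jog '[{"dx":0,"dy":0,"dz":1,"wx":0,"wy":0,"wz":0},{"dx":0,"dy":0,"dz":2,"wx":0,"wy":0,"wz":0},{"dx":0,"dy":0,"dz":2,"wx":0,"wy":0,"wz":0},{"dx":0,"dy":0,"dz":2,"wx":0,"wy":0,"wz":0},{"dx":0,"dy":0,"dz":1,"wx":0,"wy":0,"wz":0}]' 
python3 -m jog '[{"dx":0,"dy":0,"dz":0,"wx":0,"wy":0,"wz":0},{"dx":-0.03,"dy":2.5,"dz":0,"wx":0,"wy":0,"wz":0},{"dx":-0.03,"dy":3,"dz":0,"wx":0,"wy":0,"wz":0},{"dx":-0.03,"dy":3,"dz":0,"wx":0,"wy":0,"wz":0},{"dx":-0.03,"dy":3,"dz":0,"wx":0,"wy":0,"wz":0}]' 
python3 -m jog '[{"dx":-0.03,"dy":3,"dz":0,"wx":0,"wy":0,"wz":0},{"dx":-0.03,"dy":3,"dz":0,"wx":0,"wy":0,"wz":0},{"dx":-0.03,"dy":2.3,"dz":0,"wx":0,"wy":0,"wz":0},{"dx":0,"dy":0,"dz":0,"wx":0,"wy":0,"wz":0},{"dx":0,"dy":0,"dz":0,"wx":0,"wy":0,"wz":0}]' 
python3 -m jog '[{"dx":0,"dy":0,"dz":-1,"wx":0,"wy":0,"wz":0},{"dx":0,"dy":0,"dz":-1,"wx":0,"wy":0,"wz":0},{"dx":0,"dy":0,"dz":0,"wx":0,"wy":0,"wz":0},{"dx":0,"dy":0,"dz":0,"wx":0,"wy":0,"wz":0},{"dx":0,"dy":0,"dz":0,"wx":0,"wy":0,"wz":0}]' 
python3 - <<'E'
from station import *; from h import *
s=get_state();f=grab_frame("wrist");c=wcam(f,s);b=f["color"][:,:,::-1].copy()
S=grab_frame("scene");si=S["color"][:,:,::-1].copy();T=grab_frame("top");ti=T["color"][:,:,::-1].copy()
tp=s["tool_pos"];tip=tp-[0,0,69.7];print(tp,"tip",tip,"wrist pred tip",px(c,tip),"button",px(c,(549.8,-146.3,54)),"collar",px(c,tip+[0,0,52]))
print("scene tip",px(S,tip),"button",px(S,(549.8,-146.3,54)))
q=blob(b,"yellow",px(c,(549.8,-146.3,54)),45);print(q,q[1] and onz(c,q[0],54))
im=np.zeros((400,800,3),np.uint8);im[:,:400]=cv2.resize(b[130:290,180:340],(400,400),interpolation=2);im[:,400:]=cv2.resize(si[190:250,165:225],(400,400),interpolation=2)
cv2.imwrite("pics/w4.png",im)
E
```

```text
t: 10.6
tool_pos: [553.7, -345.3, 176.8]
eef_rot: [0.723, 0.69, 0.0, 0.002]
wrist_force: [0.7, 0.1, -1.0]
grip_width: 13.4
finger_force: 40.0
t: 11.02
tool_pos: [550.5, -228.2, 171.2]
eef_rot: [0.724, 0.69, -0.0, -0.001]
wrist_force: [0.6, 0.2, -0.2]
grip_width: 13.2
finger_force: 40.0
t: 11.43
tool_pos: [550.0, -145.3, 171.7]
eef_rot: [0.723, 0.691, -0.0, -0.001]
wrist_force: [-0.6, -0.4, -0.3]
grip_width: 13.4
finger_force: 40.0
t: 11.85
tool_pos: [550.1, -147.1, 152.2]
eef_rot: [0.724, 0.69, -0.0, -0.0]
wrist_force: [0.5, -0.2, 0.6]
grip_width: 13.3
finger_force: 40.0
[ 550.1463505  -147.12873067  152.15523303] tip [ 550.1463505  -147.12873067   82.45523303] wrist pred tip [258.97404626 205.45755176] button [258.57421638 193.56843646] collar [258.75869075 233.2182078 ]
scene tip [192.90817523 220.70755821] button [194.00124528 227.32028357]
(array([259.98174707, 190.79400261]), 767, (np.int64(240), np.int64(280), np.int64(175), np.int64(209))) [ 551.02760608 -144.06521283   54.        ]
```

View pics/w4.png

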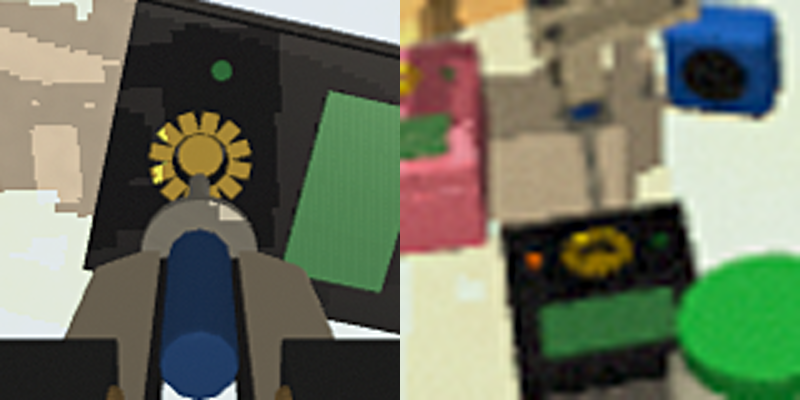

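The wrist crop shows the ring centred at (200,157) and the pin tip just above it. The collar centre shows the pin sits about 2 mm toward +y in the grip, so the tip is over the button to within about 1 mm. I'm going down slowly while watching the force.

```bash

python3 -m jog '[{"dx":0,"dy":0,"dz":-0.6,"wx":0,"wy":0,"wz":0},{"dx":0,"dy":0,"dz":-0.6,"wx":0,"wy":0,"wz":0},{"dx":0,"dy":0,"dz":-0.6,"wx":0,"wy":0,"wz":0},{"dx":0,"dy":0,"dz":-0.6,"wx":0,"wy":0,"wz":0},{"dx":0,"dy":0,"dz":-0.4,"wx":0,"wy":0,"wz":0}]' 
python3 -m jog '[{"dx":0,"dy":0,"dz":-0.2,"wx":0,"wy":0,"wz":0},{"dx":0,"dy":0,"dz":-0.1,"wx":0,"wy":0,"wz":0},{"dx":0,"dy":0,"dz":-0.1,"wx":0,"wy":0,"wz":0},{"dx":0,"dy":0,"dz":-0.1,"wx":0,"wy":0,"wz":0},{"dx":0,"dy":0,"dz":0,"wx":0,"wy":0,"wz":0}]' 
python3 -m jog '[{"dx":0,"dy":0,"dz":-0.1,"wx":0,"wy":0,"wz":0},{"dx":0,"dy":0,"dz":-0.1,"wx":0,"wy":0,"wz":0},{"dx":0,"dy":0,"dz":-0.1,"wx":0,"wy":0,"wz":0},{"dx":0,"dy":0,"dz":0,"wx":0,"wy":0,"wz":0},{"dx":0,"dy":0,"dz":0,"wx":0,"wy":0,"wz":0}]' 
python3 -m jog '[{"dx":0,"dy":0,"dz":-0.1,"wx":0,"wy":0,"wz":0},{"dx":0,"dy":0,"dz":-0.1,"wx":0,"wy":0,"wz":0},{"dx":0,"dy":0,"dz":0,"wx":0,"wy":0,"wz":0},{"dx":0,"dy":0,"dz":0,"wx":0,"wy":0,"wz":0},{"dx":0,"dy":0,"dz":0,"wx":0,"wy":0,"wz":0}]' 
```

```text
t: 12.42
tool_pos: [549.9, -146.3, 123.3]
eef_rot: [0.723, 0.69, -0.0, -0.001]
wrist_force: [-0.5, 1.0, -1.1]
grip_width: 13.2
finger_force: 40.0
t: 12.83
tool_pos: [550.6, -146.6, 119.8]
eef_rot: [0.723, 0.69, 0.0, 0.0]
wrist_force: [0.6, -0.1, -0.7]
grip_width: 13.3
finger_force: 40.0
t: 13.25
tool_pos: [550.7, -146.6, 117.0]
eef_rot: [0.723, 0.69, 0.0, 0.0]
wrist_force: [-0.4, -0.1, 2.2]
grip_width: 13.3
finger_force: 40.0
t: 13.67
tool_pos: [550.7, -146.6, 115.0]
eef_rot: [0.723, 0.69, 0.0, 0.0]
wrist_force: [0.5, -0.3, 3.1]
grip_width: 13.7
finger_force: 40.0
```

Spring contact: the force rose to 3 N. I'll press on to the bottom stop.

```bash

python3 -m jog '[{"dx":0,"dy":0,"dz":-0.1,"wx":0,"wy":0,"wz":0},{"dx":0,"dy":0,"dz":0,"wx":0,"wy":0,"wz":0},{"dx":0,"dy":0,"dz":0,"wx":0,"wy":0,"wz":0},{"dx":0,"dy":0,"dz":0,"wx":0,"wy":0,"wz":0},{"dx":0,"dy":0,"dz":0,"wx":0,"wy":0,"wz":0}]' 
python3 -m jog '[{"dx":0,"dy":0,"dz":-0.1,"wx":0,"wy":0,"wz":0},{"dx":0,"dy":0,"dz":0,"wx":0,"wy":0,"wz":0},{"dx":0,"dy":0,"dz":0,"wx":0,"wy":0,"wz":0},{"dx":0,"dy":0,"dz":0,"wx":0,"wy":0,"wz":0},{"dx":0,"dy":0,"dz":0,"wx":0,"wy":0,"wz":0}]' 
```

```text
t: 14.08
tool_pos: [550.7, -146.6, 114.0]
eef_rot: [0.723, 0.69, 0.0, 0.0]
wrist_force: [0.4, -0.8, 3.7]
grip_width: 13.5
finger_force: 40.0
t: 14.5
tool_pos: [550.9, -146.7, 113.8]
eef_rot: [0.723, 0.69, 0.0, 0.001]
wrist_force: [-1.2, -0.4, 9.3]
grip_width: 13.3
finger_force: 40.0
```

The force is at 9 N and the tip has stopped, so the button is fully down. I'm retracting and taking the pin back above the stand.

```bash

python3 -m jog '[{"dx":0,"dy":0,"dz":0.8,"wx":0,"wy":0,"wz":0},{"dx":0,"dy":0,"dz":1.2,"wx":0,"wy":0,"wz":0},{"dx":0,"dy":0,"dz":2,"wx":0,"wy":0,"wz":0},{"dx":0,"dy":0,"dz":2,"wx":0,"wy":0,"wz":0},{"dx":0,"dy":0,"dz":0,"wx":0,"wy":0,"wz":0}]' 
python3 -m jog '[{"dx":0.03,"dy":-2.5,"dz":0,"wx":0,"wy":0,"wz":0},{"dx":0.03,"dy":-3,"dz":0,"wx":0,"wy":0,"wz":0},{"dx":0.03,"dy":-3,"dz":0,"wx":0,"wy":0,"wz":0},{"dx":0.03,"dy":-3,"dz":0,"wx":0,"wy":0,"wz":0},{"dx":0.03,"dy":-3,"dz":0,"wx":0,"wy":0,"wz":0}]' 
python3 -m jog '[{"dx":0.03,"dy":-3,"dz":0,"wx":0,"wy":0,"wz":0},{"dx":0,"dy":-2.3,"dz":0,"wx":0,"wy":0,"wz":0},{"dx":0,"dy":0,"dz":0,"wx":0,"wy":0,"wz":0},{"dx":0,"dy":0,"dz":0,"wx":0,"wy":0,"wz":0},{"dx":0,"dy":0,"dz":0,"wx":0,"wy":0,"wz":0}]' 
python3 - <<'E'
from station import *; from h import *
s=get_state();f=grab_frame("wrist");c=wcam(f,s);b=f["color"][:,:,::-1].copy()
S=grab_frame("scene");si=S["color"][:,:,::-1].copy();T=grab_frame("top");ti=T["color"][:,:,::-1].copy()
tp=s["tool_pos"];print(tp,"hole pred",px(c,(552.6,-343,75)),"tip",px(c,tp-[0,-2,69.7]))
im=np.zeros((400,800,3),np.uint8);im[:,:400]=cv2.resize(b[130:290,180:340],(400,400),interpolation=2);im[:,400:]=cv2.resize(si[130:230,250:350],(400,400),interpolation=2)
cv2.imwrite("pics/w5.png",im)
E
```

```text
t: 14.92
tool_pos: [552.5, -147.2, 177.7]
eef_rot: [0.723, 0.69, 0.001, 0.003]
wrist_force: [0.7, 0.1, 1.0]
grip_width: 13.0
finger_force: 40.0
t: 15.33
tool_pos: [551.4, -292.5, 171.9]
eef_rot: [0.723, 0.691, -0.0, -0.001]
wrist_force: [0.6, 0.8, -0.8]
grip_width: 13.4
finger_force: 40.0
t: 15.75
tool_pos: [552.0, -343.7, 171.9]
eef_rot: [0.723, 0.69, 0.0, -0.001]
wrist_force: [0.2, 0.2, -0.6]
grip_width: 13.2
finger_force: 40.0
[ 551.95965008 -343.69567996  171.8844394 ] hole pred [259.84008416 194.2327133 ] tip [258.8577574  202.89421514]
```

View pics/w5.png

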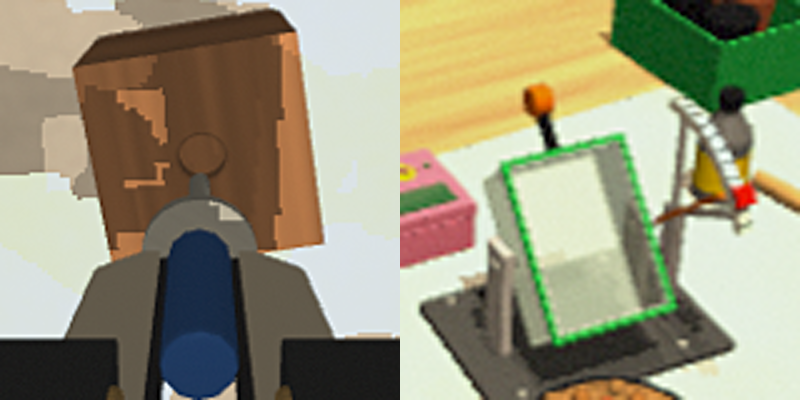

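The wrist crop shows the hole at (203,153), directly below the pin tip (200,178), within about 1 mm. The inset shows the tub still tipped at the marker. I'm lowering the pin.

```bash

python3 -m jog '[{"dx":0.07,"dy":0,"dz":-1,"wx":0,"wy":0,"wz":0},{"dx":0,"dy":0,"dz":-1,"wx":0,"wy":0,"wz":0},{"dx":0,"dy":0,"dz":-1,"wx":0,"wy":0,"wz":0},{"dx":0,"dy":0,"dz":-0.5,"wx":0,"wy":0,"wz":0},{"dx":0,"dy":0,"dz":-0.5,"wx":0,"wy":0,"wz":0}]' 
python3 -m jog '[{"dx":0,"dy":0,"dz":-1,"wx":0,"wy":0,"wz":0},{"dx":0,"dy":0,"dz":-1,"wx":0,"wy":0,"wz":0},{"dx":0,"dy":0,"dz":-0.7,"wx":0,"wy":0,"wz":0},{"dx":0,"dy":0,"dz":-0.5,"wx":0,"wy":0,"wz":0},{"dx":0,"dy":0,"dz":-0.3,"wx":0,"wy":0,"wz":0}]' 
python3 -m jog '[{"dx":0,"dy":0,"dz":-0.1,"wx":0,"wy":0,"wz":0},{"dx":0,"dy":0,"dz":-0.1,"wx":0,"wy":0,"wz":0},{"dx":0,"dy":0,"dz":-0.1,"wx":0,"wy":0,"wz":0},{"dx":0,"dy":0,"dz":0,"wx":0,"wy":0,"wz":0},{"dx":0,"dy":0,"dz":0,"wx":0,"wy":0,"wz":0}]' 
```

```text
t: 16.32
tool_pos: [552.3, -343.8, 130.8]
eef_rot: [0.723, 0.691, -0.0, -0.001]
wrist_force: [-0.2, -0.2, -0.1]
grip_width: 13.1
finger_force: 40.0
t: 16.73
tool_pos: [552.5, -344.3, 96.5]
eef_rot: [0.723, 0.69, -0.0, -0.001]
wrist_force: [-0.8, 0.4, -1.1]
grip_width: 13.3
finger_force: 40.0
t: 17.15
tool_pos: [553.2, -344.7, 95.1]
eef_rot: [0.723, 0.69, 0.0, 0.0]
wrist_force: [1.0, 0.6, -0.3]
grip_width: 13.5
finger_force: 40.0
```

```bash

python3 -m jog '[{"dx":0,"dy":0,"dz":-0.1,"wx":0,"wy":0,"wz":0},{"dx":0,"dy":0,"dz":-0.1,"wx":0,"wy":0,"wz":0},{"dx":0,"dy":0,"dz":0,"wx":0,"wy":0,"wz":0},{"dx":0,"dy":0,"dz":0,"wx":0,"wy":0,"wz":0},{"dx":0,"dy":0,"dz":0,"wx":0,"wy":0,"wz":0}]' 
python3 -m jog '[{"dx":0,"dy":0,"dz":0,"wx":0,"wy":0,"wz":0},{"dx":0,"dy":0,"dz":0,"wx":0,"wy":0,"wz":0},{"dx":0,"dy":0,"dz":0,"wx":0,"wy":0,"wz":0},{"dx":0,"dy":0,"dz":0,"wx":0,"wy":0,"wz":0},{"dx":0,"dy":0,"dz":0,"wx":0,"wy":0,"wz":0}]' 0
python3 -m jog '[{"dx":0,"dy":0,"dz":2,"wx":0,"wy":0,"wz":0},{"dx":0,"dy":0,"dz":3.6,"wx":0,"wy":0,"wz":0},{"dx":0,"dy":0,"dz":4,"wx":0,"wy":0,"wz":0},{"dx":0,"dy":0,"dz":4,"wx":0,"wy":0,"wz":0},{"dx":0,"dy":0,"dz":4,"wx":0,"wy":0,"wz":0}]' 
python3 -m jog '[{"dx":-0.2,"dy":3.0,"dz":0,"wx":0,"wy":0,"wz":-0.1},{"dx":-0.2,"dy":3.9,"dz":0,"wx":0,"wy":0,"wz":-0.12},{"dx":-0.2,"dy":3.9,"dz":0,"wx":0,"wy":0,"wz":-0.12},{"dx":-0.2,"dy":3.9,"dz":0,"wx":0,"wy":0,"wz":-0.12},{"dx":-0.2,"dy":3.9,"dz":0,"wx":0,"wy":0,"wz":-0.12}]' 
python3 -m jog '[{"dx":-0.2,"dy":3.9,"dz":0,"wx":0,"wy":0,"wz":-0.12},{"dx":-0.2,"dy":3.9,"dz":0,"wx":0,"wy":0,"wz":-0.12},{"dx":-0.2,"dy":3.9,"dz":0,"wx":0,"wy":0,"wz":-0.12},{"dx":-0.2,"dy":3.9,"dz":0,"wx":0,"wy":0,"wz":-0.12},{"dx":-0.2,"dy":3.9,"dz":0,"wx":0,"wy":0,"wz":-0.12}]' 
python3 -m jog '[{"dx":-0.2,"dy":3.9,"dz":0,"wx":0,"wy":0,"wz":-0.12},{"dx":-0.2,"dy":3.9,"dz":0,"wx":0,"wy":0,"wz":-0.12},{"dx":-0.2,"dy":3.9,"dz":0,"wx":0,"wy":0,"wz":-0.12},{"dx":-0.2,"dy":3.9,"dz":0,"wx":0,"wy":0,"wz":-0.12},{"dx":0,"dy":0,"dz":0,"wx":0,"wy":0,"wz":0}]' 
python3 - <<'E'
from station import *; from h import *
S=grab_frame("scene");si=S["color"][:,:,::-1].copy();s=get_state();f=grab_frame("wrist");c=wcam(f,s);b=f["color"][:,:,::-1].copy()
print(s["t"],s["tool_pos"],s["eef_rot"])
p=px(c,(521.7,209.3,210));q=blob(b,"orange",p,50);print(p,q,q[1] and onz(c,q[0],210))
im=np.zeros((400,800,3),np.uint8);im[:,:400]=cv2.resize(b[100:300,160:360],(400,400),interpolation=2);im[:,400:]=cv2.resize(si[210:280,100:170],(400,400),interpolation=2)
cv2.imwrite("pics/w6.png",im)
E
```

```text
t: 17.57
tool_pos: [553.0, -344.5, 92.7]
eef_rot: [0.723, 0.69, -0.0, -0.0]
wrist_force: [0.6, 0.8, -1.4]
grip_width: 13.3
finger_force: 40.0
t: 17.98
tool_pos: [553.1, -344.5, 92.8]
eef_rot: [0.723, 0.69, 0.0, 0.0]
wrist_force: [-0.4, -0.0, -0.3]
grip_width: 41.9
finger_force: 0.0
t: 18.4
tool_pos: [552.6, -344.3, 270.5]
eef_rot: [0.723, 0.69, -0.0, -0.0]
wrist_force: [0.9, -0.4, 0.4]
grip_width: 46.6
finger_force: 0.0
t: 18.82
tool_pos: [542.6, -157.0, 268.9]
eef_rot: [0.892, 0.452, 0.0, 0.0]
wrist_force: [1.4, -0.7, -0.0]
grip_width: 46.5
finger_force: 0.0
t: 19.23
tool_pos: [533.1, 32.1, 269.1]
eef_rot: [0.984, 0.178, 0.0, 0.0]
wrist_force: [1.2, 0.1, 0.6]
grip_width: 46.3
finger_force: 0.0
t: 19.65
tool_pos: [525.0, 185.1, 268.8]
eef_rot: [0.999, -0.05, -0.0, -0.001]
wrist_force: [-0.3, -0.6, -0.6]
grip_width: 46.4
finger_force: 0.0
19.7 [525.41071049 182.31613205 268.70896627] [ 9.98951077e-01 -4.57888236e-02 -1.15124555e-04 -3.42029373e-04]
[220.68124403 219.45806568] (array([221.17030568, 220.16484716]), 916, (np.int64(207), np.int64(233), np.int64(202), np.int64(240))) [521.15275545 209.02623862 210.        ]
```

View pics/w6.png

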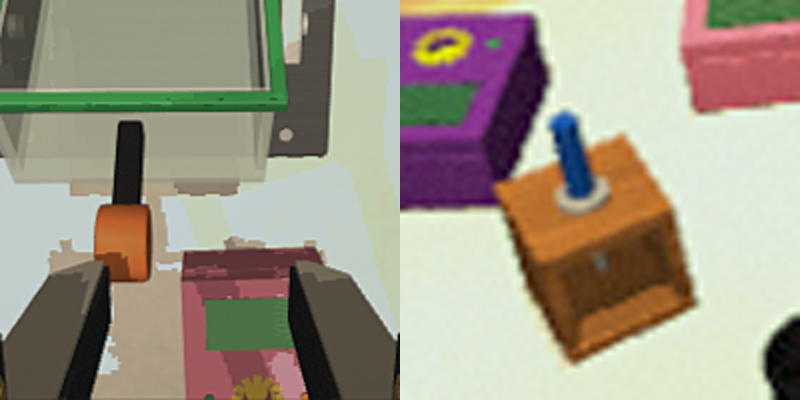

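The right inset shows the pin hanging upright in its stand. The knob is found at (521,209), as predicted, so I'm grasping it and levelling the tub along the reverse arc.

```bash

python3 -m jog '[{"dx":-0.3,"dy":2.7,"dz":0,"wx":0,"wy":0,"wz":0},{"dx":0,"dy":0,"dz":0,"wx":0,"wy":0,"wz":0},{"dx":0,"dy":0,"dz":-2.5,"wx":0,"wy":0,"wz":0},{"dx":0,"dy":0,"dz":-2.5,"wx":0,"wy":0,"wz":0},{"dx":0,"dy":0,"dz":-2,"wx":0,"wy":0,"wz":0}]' 
python3 -m jog '[{"dx":0,"dy":0,"dz":-0.9,"wx":0,"wy":0,"wz":0},{"dx":0,"dy":0,"dz":0,"wx":0,"wy":0,"wz":0},{"dx":0,"dy":0,"dz":0,"wx":0,"wy":0,"wz":0},{"dx":0,"dy":0,"dz":0,"wx":0,"wy":0,"wz":0},{"dx":0,"dy":0,"dz":0,"wx":0,"wy":0,"wz":0}]' 
python3 -m jog '[{"dx":0,"dy":0,"dz":0,"wx":0,"wy":0,"wz":0},{"dx":0,"dy":0,"dz":0,"wx":0,"wy":0,"wz":0},{"dx":0,"dy":0,"dz":0,"wx":0,"wy":0,"wz":0},{"dx":0,"dy":0,"dz":0,"wx":0,"wy":0,"wz":0},{"dx":0,"dy":0,"dz":0,"wx":0,"wy":0,"wz":0}]' -1 20
python3 -m jog '[{"dx":0,"dy":0,"dz":0,"wx":0,"wy":0,"wz":0},{"dx":0,"dy":0,"dz":0,"wx":0,"wy":0,"wz":0},{"dx":0,"dy":0,"dz":0,"wx":0,"wy":0,"wz":0},{"dx":0,"dy":0,"dz":0,"wx":0,"wy":0,"wz":0},{"dx":0,"dy":0,"dz":0,"wx":0,"wy":0,"wz":0}]'
python3 -m jog '[{"dx":-0.56,"dy":0.05,"dz":-0.37,"wx":0,"wy":0,"wz":0},{"dx":-0.59,"dy":0.05,"dz":-0.43,"wx":0,"wy":0,"wz":0},{"dx":-0.56,"dy":0.05,"dz":-0.47,"wx":0,"wy":0,"wz":0},{"dx":-0.53,"dy":0.05,"dz":-0.50,"wx":0,"wy":0,"wz":0},{"dx":-0.50,"dy":0.05,"dz":-0.53,"wx":0,"wy":0,"wz":0}]'
python3 -m jog '[{"dx":-0.47,"dy":0.04,"dz":-0.56,"wx":0,"wy":0,"wz":0},{"dx":-0.44,"dy":0.04,"dz":-0.58,"wx":0,"wy":0,"wz":0},{"dx":-0.41,"dy":0.04,"dz":-0.61,"wx":0,"wy":0,"wz":0},{"dx":-0.37,"dy":0.03,"dz":-0.63,"wx":0,"wy":0,"wz":0},{"dx":-0.33,"dy":0.03,"dz":-0.65,"wx":0,"wy":0,"wz":0}]'
python3 -m jog '[{"dx":-0.30,"dy":0.03,"dz":-0.67,"wx":0,"wy":0,"wz":0},{"dx":-0.26,"dy":0.02,"dz":-0.68,"wx":0,"wy":0,"wz":0},{"dx":-0.22,"dy":0.02,"dz":-0.70,"wx":0,"wy":0,"wz":0},{"dx":-0.18,"dy":0.02,"dz":-0.71,"wx":0,"wy":0,"wz":0},{"dx":0,"dy":0,"dz":0,"wx":0,"wy":0,"wz":0}]'
python3 -m jog '[{"dx":-0.14,"dy":0.01,"dz":-0.3,"wx":0,"wy":0,"wz":0},{"dx":0,"dy":0,"dz":-0.2,"wx":0,"wy":0,"wz":0},{"dx":0,"dy":0,"dz":-0.1,"wx":0,"wy":0,"wz":0},{"dx":0,"dy":0,"dz":0,"wx":0,"wy":0,"wz":0},{"dx":0,"dy":0,"dz":0,"wx":0,"wy":0,"wz":0}]'
```

```text
t: 20.17
tool_pos: [523.4, 204.4, 197.5]
eef_rot: [0.999, -0.047, 0.0, 0.0]
wrist_force: [-0.1, -0.2, -0.5]
grip_width: 46.3
finger_force: 0.0
t: 20.58
tool_pos: [524.3, 206.1, 191.8]
eef_rot: [0.999, -0.047, 0.001, -0.0]
wrist_force: [0.2, -0.8, 0.4]
grip_width: 46.6
finger_force: 0.0
t: 21.0
tool_pos: [523.5, 209.0, 190.1]
eef_rot: [0.999, -0.047, 0.001, -0.003]
wrist_force: [5.8, 25.3, -6.8]
grip_width: 18.0
finger_force: 12.8
t: 21.42
tool_pos: [523.6, 209.2, 190.1]
eef_rot: [0.999, -0.046, 0.001, -0.003]
wrist_force: [2.9, 14.3, -3.5]
grip_width: 17.9
finger_force: 20.0
t: 21.83
tool_pos: [497.0, 211.6, 168.7]
eef_rot: [0.999, -0.046, 0.002, -0.003]
wrist_force: [1.8, 11.8, 5.6]
grip_width: 17.9
finger_force: 20.0
t: 22.25
tool_pos: [476.6, 213.4, 138.2]
eef_rot: [0.999, -0.047, 0.002, -0.003]
wrist_force: [0.5, 11.8, 4.2]
grip_width: 17.8
finger_force: 20.0
t: 22.67
tool_pos: [466.6, 214.2, 109.1]
eef_rot: [0.999, -0.047, 0.001, -0.003]
wrist_force: [4.1, 13.5, -2.5]
grip_width: 18.2
finger_force: 20.0
t: 23.08
tool_pos: [465.6, 214.4, 104.2]
eef_rot: [0.999, -0.047, 0.001, -0.003]
wrist_force: [1.8, 12.6, 2.3]
grip_width: 17.5
finger_force: 20.0
```

```bash

python3 -m jog '[{"dx":0,"dy":0,"dz":-0.1,"wx":0,"wy":0,"wz":0},{"dx":0,"dy":0,"dz":-0.1,"wx":0,"wy":0,"wz":0},{"dx":0,"dy":0,"dz":0,"wx":0,"wy":0,"wz":0},{"dx":0,"dy":0,"dz":0,"wx":0,"wy":0,"wz":0},{"dx":0,"dy":0,"dz":0,"wx":0,"wy":0,"wz":0}]'
python3 -m jog '[{"dx":0,"dy":0,"dz":-0.1,"wx":0,"wy":0,"wz":0},{"dx":0,"dy":0,"dz":-0.1,"wx":0,"wy":0,"wz":0},{"dx":0,"dy":0,"dz":0,"wx":0,"wy":0,"wz":0},{"dx":0,"dy":0,"dz":0,"wx":0,"wy":0,"wz":0},{"dx":0,"dy":0,"dz":0,"wx":0,"wy":0,"wz":0}]'
```

```text
t: 23.5
tool_pos: [465.8, 214.4, 104.0]
eef_rot: [0.999, -0.047, 0.002, -0.003]
wrist_force: [-6.3, 8.5, 16.6]
grip_width: 18.3
finger_force: 20.0
t: 23.92
tool_pos: [466.5, 214.4, 103.1]
eef_rot: [0.999, -0.047, 0.002, -0.003]
wrist_force: [-7.4, 7.8, 22.3]
grip_width: 18.1
finger_force: 20.0
```

The tub is on its stop: 17–22 N with hardly any further travel. I'm releasing, rising clear and checking.

```bash

python3 -m jog '[{"dx":0,"dy":0,"dz":0,"wx":0,"wy":0,"wz":0},{"dx":0,"dy":0,"dz":0,"wx":0,"wy":0,"wz":0},{"dx":0,"dy":0,"dz":0,"wx":0,"wy":0,"wz":0},{"dx":0,"dy":0,"dz":0,"wx":0,"wy":0,"wz":0},{"dx":0,"dy":0,"dz":0,"wx":0,"wy":0,"wz":0}]' 0
python3 -m jog '[{"dx":0,"dy":0,"dz":2,"wx":0,"wy":0,"wz":0},{"dx":0,"dy":0,"dz":3,"wx":0,"wy":0,"wz":0},{"dx":0,"dy":0,"dz":3,"wx":0,"wy":0,"wz":0},{"dx":0,"dy":0,"dz":3,"wx":0,"wy":0,"wz":0},{"dx":0,"dy":0,"dz":3,"wx":0,"wy":0,"wz":0}]' 
python3 -m jog '[{"dx":-1,"dy":-3,"dz":0,"wx":0,"wy":0,"wz":0},{"dx":-1,"dy":-3,"dz":0,"wx":0,"wy":0,"wz":0},{"dx":-1,"dy":-3,"dz":0,"wx":0,"wy":0,"wz":0},{"dx":0,"dy":0,"dz":0,"wx":0,"wy":0,"wz":0},{"dx":0,"dy":0,"dz":0,"wx":0,"wy":0,"wz":0}]' 
python3 - <<'E'
from station import *; from h import *
S=grab_frame("scene");si=S["color"][:,:,::-1].copy();s0=cv2.imread("scene0raw.png")
print(blob(si,"orange",(276,168),9)[:2],blob(s0,"orange",(276,168),9)[:2]);print(blob(si,"orange",(314,162),12),blob(s0,"orange",(314,162),12))
print(blob(si,"red",(336,179),9)[:2],blob(si,"blue",(130,237),12)[:2],blob(s0,"blue",(130,237),12)[:2])
d=cv2.absdiff(si,s0).max(2);print("rim diff",(d[170:215,265:325]>40).sum())
im=np.hstack([cv2.resize(si[130:230,250:350],(400,400),interpolation=2),cv2.resize(si[150:250,100:200],(400,400),interpolation=2)])
cv2.imwrite("pics/w7.png",im)
E
```

```text
t: 24.33
tool_pos: [464.2, 211.1, 98.3]
eef_rot: [0.999, -0.047, -0.0, 0.0]
wrist_force: [0.2, 0.0, -0.4]
grip_width: 44.9
finger_force: 0.0
t: 24.75
tool_pos: [464.2, 211.1, 239.8]
eef_rot: [0.999, -0.047, -0.0, 0.0]
wrist_force: [0.3, -0.0, -0.3]
grip_width: 46.4
finger_force: 0.0
t: 25.17
tool_pos: [434.4, 120.2, 238.8]
eef_rot: [0.999, -0.049, 0.0, -0.0]
wrist_force: [-0.3, 0.1, -0.4]
grip_width: 46.5
finger_force: 0.0
(array([275.72, 167.64]), 25) (array([275.73076923, 167.57692308]), 26)
(array([315.18181818, 163.95454545]), 22, (np.int64(314), np.int64(317), np.int64(155), np.int64(174))) (array([315.14285714, 164.38095238]), 21, (np.int64(314), np.int64(317), np.int64(156), np.int64(174)))
(array([335.6 , 178.68]), 25) (array([129.62264151, 236.62264151]), 53) (array([129.53703704, 236.53703704]), 54)
rim diff 11
```

View pics/w7.png

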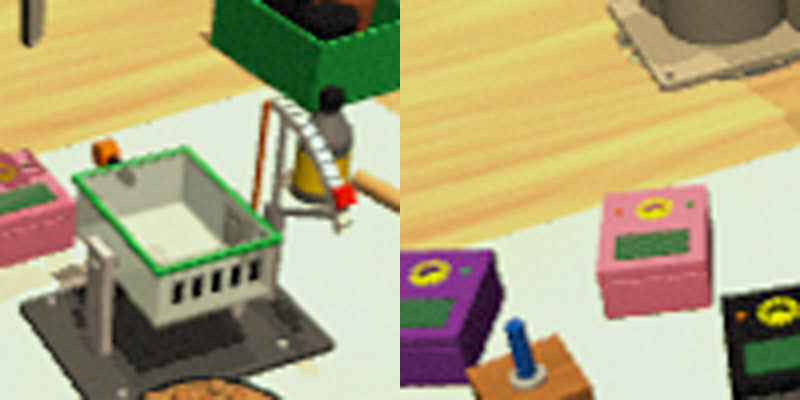

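The tub is level again, with knob and pointer pixels the same as at the start. The marker hasn't moved, the pin is upright in its stand, and the robot is clear, so I'm handing in.

```bash
python3 -c "
from station import *
print(close_job())"
```

```text
the job is handed in; nothing more can be done
None
```

I handed the job in at about 25 s: I tipped the tub to the red marker, pressed the button fully down with the pin, hung the pin back upright in its stand and returned the tub to level; the marker is unmoved, and no verdict came back.

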